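# Hang the pH electrode in the titration stand

## Robot

A 6-joint arm with a two-finger parallel gripper is mounted at the origin on the work surface. World frame = base frame: x ahead of the robot, y to its left, z up, the work surface at z = 0. Lengths are in m, angles in rad, forces in N, time in s.
With the tool pointing down it reaches from about 0.2 to 0.875 m from the base axis. Payload 3.4 kg.
Tool frame: the origin (TCP) lies between the finger pads; the fingertips stand env.tip_reach ahead of it and the grasp point (between the pads) lies 8 mm behind it (env.tip_reach is the distance from the TCP to the fingertips, in m); y points along the fingers, x is the direction in which the jaws open and shut, and the axes are right-handed (so a half turn about y gives the same grasp; the last joint's range is limited). The gripper opens to 94 mm and grips with 3 to 60 N. Pads are 16 mm wide; open, the fingers measure 119 mm over their backs; the gripper's body (75 mm by 177 mm) begins 78 mm behind the grasp point.
Start: joints at [-1.421, 0.276, 1.505, -0, 1.361, -0.121], TCP at [0.154, -0.554, 0.216] pointing down, gripper open.
Joint ranges: [-2.89, 2.89], [-0.75, 2.08], [0.22, 2.7], [-1.18, 4.32], [0.11, 2.71], [-2.7, 2.7]. Speed limits (rad/s): [2.57, 2.57, 3.14, 3.14, 3.14, 3.14].

## Interface

Orientations are given as a unit quaternion [x, y, z, w].
In Python, from plant import env, cams gives the robot as it stands.
- The arm moves only by the shell command python3 -m creep 'ROWS'. ROWS is JSON, a list of rows, each a list of 7 numbers: the turn, a rotation vector about the world's x, y, z in rad, then the shift along the world's x, y, z in m, then the gripper command: -1 is shut, 1 is fully open, values between are in proportion. In form: [[ax, ay, az, tx, ty, tz, hand], ...]. A call has 1 to 5 rows; each row shifts and turns the commanded pose from where the row before left it; what a row does not reach is not made up. A row lasts 1/8 s, in which the tool goes at most 62.5 mm and 10.7 degrees, less where a joint would pass 70% of its speed; a pose out of reach is approached as far as the arm can. A call is refused whole if a number of a shift passes 0.0625 or a number of a turn 0.188, either way. A call with a gripper value outside its range is refused whole. The fingers move at their own pace and stop on an object; the grip force is fixed at half the most. Time passes only in rows, so rows that do not move let the fingers close. It gives the time, the measured TCP pose, the force and the opening at its end, in the units of the state.
- env.observe(): the state, without advancing time (a new reading comes with each control period).
- cams.get_image(name): name is "scene" or "side" or "wrist"; returns a dict with "pixels" (480x640x3 uint8, red, green, blue), "depth" (480x640 float32, m along the optical axis (not along the pixel's ray), 0 where there is no reading), "fx", "fy", "cx", "cy" (pixels), "k1" (the pictures are not rectified: a ray, as slopes to the right and down, at radius r is drawn at 1 + k1 r^2 times it, then the intrinsics apply), "camera_from_world" (4x4, takes a point from world to camera coordinates). Camera axes: x right, y down, z forward; pixel columns grow to the right and rows downward; lengths in m; the calibration is good to about 2 mm. A picture is of the moment at which its call begins.
- env.hand_in(): hands the job in, once; it reports no verdict.
The state is a dict: "time_s": time; "q": joint angles; "qvel": joint speeds; "effort": joint torques, N m; "ee_pos": TCP position; "ee_rot": TCP orientation; "wrist_force": force on the tool from outside, world axes, zero at the start; "wrist_torque": the same for the moment, N m; "finger_gap": finger opening in m.
Only numpy, scipy, OpenCV 4.12 (cv2) and the standard library are available. Lean on these libraries where they do the work, as an engineer would, in place of code of your own. Each camera call takes 0.05 s, during which the arm holds its last target. There are 200 camera calls.

## Task

Take the pH electrode out of its storage tube and hang it in the titration stand: feed the shaft down through the sprung collar on the stand's arm and slide it gently home until the electrode's flange sits flat on the collar, then let go. Never force the electrode against the stand, and leave the beaker, the flask and the brown jar where they are.

Things in the scene. Friction and masses are not known exactly. Their poses are not given: they have to be found in the camera images.
- electrode_grip (a point): Loose pH electrode, about 80 g, no cable: white round shaft below (12 mm across, 105 mm long), black flange on it (24 mm across, 7 mm thick), then a black round head (16 mm across, 46 mm tall) with a brass plug on top. This point: half-way up the head, on the axis, 136 mm from the tip, 24 mm above the flange's top: grip here. z runs along the axis from tip to head.
- electrode_collar (a point): Point on the electrode's axis in the plane of the flange's underside, 105 mm from the tip, 31 mm below the grip point; same axes. At the start the electrode stands tip down in the storage tube, leaning up to some 8 degrees any way; it may rock and turn in the tube and in the fingers as it is gripped or pressed.
- electrode_tip (a point): Point on the electrode's axis at its lower end; same axes. The last 4 mm of the shaft taper to a blunt flat tip 10 mm across.
- storage_rim (a point): Storage tube, fixed: clear upright tube, 23 mm across outside and 18.6 mm inside, on a black round foot 76 mm across. This point: centre of its open mouth, 90 mm above the bench; the domed floor inside is 72 mm lower. z up.
- collar_top (a point): Titration stand, fixed: white stirrer base, steel rod, and a grey arm with a round grey collar (64 mm across, 10 mm tall, white-bushed upright bore 13.6 mm, 15 mm at its mouth). This point: centre of the bore at the collar's flat top, 152 mm above the bench, if the arm pointed dead straight; the arm may be swung a little about the rod, so the bore can be up to 13 mm from here along +y or -y. z up, x to the rod.
- rod_axis (a point): Point on the stand's rod axis, 88 mm from collar_top along +x, same axes. The arm is clamped here, swung up to 0.15 rad either way; it gives 0.1 mm per N downward. Rod top 73 mm above this point. Three white sprung jaws under the collar, 11 to 24 mm below its top, reach in to 11 mm across: they spread round the shaft, take some 2 to 8 N to push it through, and hold it so that it does not drop.
- beaker: Bystander: loose glass beaker, 64 mm across and 82 mm tall, on the stirrer plate under the collar, rim 117 mm above the bench; the hanging electrode's tip ends inside it, clear of its floor. Origin at the centre of its underside.
- flask: Bystander: loose glass conical flask, 80 mm across, 132 mm tall. Origin at the centre of its underside.
- bottle: Bystander: loose small brown jar with a black cap, 48 mm across, 85 mm tall. Origin at the centre of its underside.
Mind the look-alikes: they are no part of the job. Leave any pink look-alike of the part that bears electrode_grip alone.

How it is judged:
By the outcome, as a careful person would: the job done as asked, in the order asked, and still so for the second after the job is handed in, with the robot touching nothing.
It also fails if it takes over 72 s, if anything falls off the work surface, if the arm or the gripper's body presses on something with over 40 N, if the wrist force passes 120 N, or if a joint passes its speed limit or range.

## Working session

There is one attempt and no reset: what is moved stays moved. The work goes in short steps, Python scripts to look and compute and a shell command to move; the robot and the scene stay as the last step left them, time stands still between calls to the robot, and variables do not carry over. Pictures are saved under pics/ and viewed, about 8 in all and at most 12, crops included, and the job is handed in when it is done.

```bash
ls; mkdir -p pics; cat > h.py <<'E'
import numpy as np,cv2
from plant import env,cams
def snap(name,fn=None):
    im=cams.get_image(name)
    np.savez('/tmp/%s.npz'%name,**{k:im[k] for k in im})
    if fn: cv2.imwrite('pics/'+fn,im['pixels'][:,:,::-1])
    return im
def load(name): return dict(np.load('/tmp/%s.npz'%name))
def rays(im,uv):
    K=np.array([[im['fx'],0,im['cx']],[0,im['fy'],im['cy']],[0,0,1.]])
    return cv2.undistortPoints(np.array(uv,float).reshape(-1,1,2),K,np.array([float(im['k1']),0,0,0])).reshape(-1,2)
def world(im,uv,d=None):
    uv=np.array(uv,float).reshape(-1,2); r=rays(im,uv)
    if d is None: d=im['depth'][uv[:,1].astype(int),uv[:,0].astype(int)]
    p=np.c_[r*np.c_[d,d],d]; T=np.linalg.inv(im['camera_from_world'])
    return p@T[:3,:3].T+T[:3,3]
def atz(im,uv,z):
    uv=np.array(uv,float).reshape(-1,2); r=rays(im,uv); T=np.linalg.inv(im['camera_from_world'])
    d=np.c_[r,np.ones(len(r))]@T[:3,:3].T; c=T[:3,3]
    return c+d*((z-c[2])/d[:,2])[:,None]
def proj(im,P):
    P=np.array(P,float).reshape(-1,3);T=im['camera_from_world']
    c=P@T[:3,:3].T+T[:3,3]; r=c[:,:2]/c[:,2:]; r=r*(1+float(im['k1'])*(r**2).sum(1))[:,None]
    return r*[im['fx'],im['fy']]+[im['cx'],im['cy']]
E
python3 - <<'E'
from h import *
a=[snap(n) for n in("scene","side","wrist")]
for n,i in zip("abc",a): print(i['camera_from_world'].round(3).tolist(),i['fx'],i['k1'])
cv2.imwrite('pics/1.png',a[0]['pixels'][:,:,::-1]);cv2.imwrite('pics/2.png',a[1]['pixels'][:,:,::-1])
print(env.observe(),env.tip_reach)
E
```

```text
pics
[[-0.859, 0.513, -0.008, 0.512], [0.454, 0.753, -0.477, -0.206], [-0.239, -0.414, -0.879, 0.95], [0.0, 0.0, 0.0, 1.0]] 455.69758941882907 0.0049980588713535576
[[0.968, -0.25, -0.022, -0.541], [-0.146, -0.489, -0.86, 0.201], [0.204, 0.836, -0.51, 0.774], [0.0, 0.0, 0.0, 1.0]] 466.89623964248403 -0.04025794702403084
[[0.267, -0.964, -0.001, -0.574], [-0.932, -0.258, 0.256, -0.026], [-0.247, -0.068, -0.967, 0.39], [0.0, 0.0, 0.0, 1.0]] 344.7479069966053 -0.03127052195456203
{'time_s': 0.15, 'q': array([-1.42098345e+00,  2.76448723e-01,  1.50582387e+00, -6.83315484e-06,
        1.36069855e+00, -1.21003336e-01]), 'qvel': array([ 0.00091043, -0.00189213, -0.00500126,  0.00018785,  0.00242996,
       -0.00013482]), 'effort': array([ 1.61031629e-03, -4.04924798e+01, -2.37430179e+01,  7.01711979e-02,
        3.15068371e-02, -8.74490479e-05]), 'ee_pos': array([ 0.15375242, -0.55364191,  0.21581137]), 'ee_rot': array([-0.56258275,  0.42827651, -0.42757411,  0.56325861]), 'wrist_force': array([ 0.11248303,  0.31020241, -0.0078454 ]), 'wrist_torque': array([ 0.00672763, -0.00231483, -0.03924543]), 'finger_gap': 0.09398899098547096} 0.011
```

View pics/1.png

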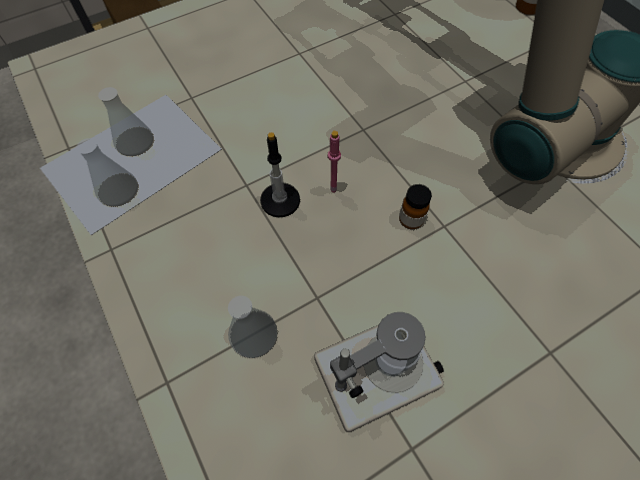

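View pics/2.png

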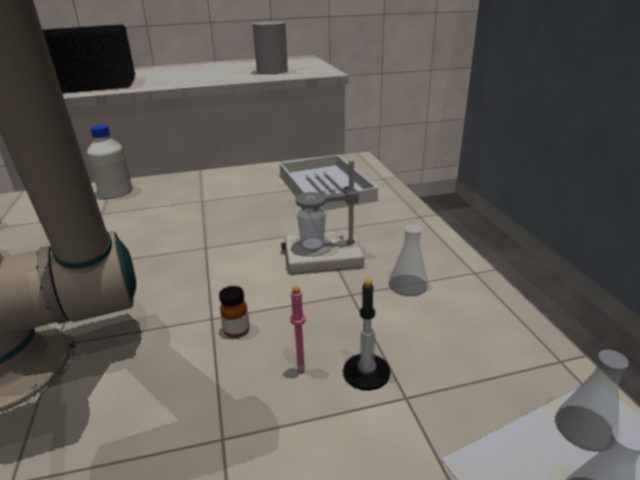

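Scene: electrode plug ~(272,135), foot ~(280,200), pink decoy ~(334,160), collar ~(401,335). Side: plug ~(368,283), flange ~(368,313), collar ~(311,200). I'll make zoomed crops with coordinates.

```bash
python3 - <<'E'
from h import *
s,d=load('scene'),load('side')
def crop(im,x,y,w,h,k): return cv2.resize(im['pixels'][y:y+h,x:x+w,::-1],None,fx=k,fy=k,interpolation=cv2.INTER_CUBIC)
A=crop(s,250,125,60,100,5);B=crop(d,340,270,60,120,5)[:500]
top=np.hstack([A,B]);C=crop(s,360,300,80,50,5)
D=crop(d,280,180,80,40,5)
cv2.imwrite('pics/3.png',np.hstack([top[:500,:600]]));
r=np.vstack([np.hstack([A,B])])
can=np.zeros((600,800,3),np.uint8)
A=crop(s,250,125,50,90,6)[:540];B=crop(d,340,270,55,120,5)[:600]
can[:A.shape[0],:300]=A;can[:600,300:575]=B
C=crop(s,365,300,75,75,3);D=crop(d,275,180,75,60,3)
can[0:225,575:800]=C;can[240:420,575:800]=D
cv2.imwrite('pics/3.png',can)
for n,im in(("s",s),("d",d)):
  print(n)
for uv in[(272,147),(275,158),(280,200),(401,321),(385,335),(418,335),(344,352),(345,366)]: print('s',uv,world(s,uv).round(4))
for uv in[(368,298),(368,313),(367,372),(351,163),(351,185),(311,197)]: print('d',uv,world(d,uv).round(4))
E
```

```text
s
d
s (272, 147) [[ 0.5883 -0.1702  0.1625]]
s (275, 158) [[ 0.5867 -0.1688  0.1346]]
s (280, 200) [[ 0.5922 -0.1629  0.0187]]
s (401, 321) [[0.5763 0.1728 0.1527]]
s (385, 335) [[0.6055 0.1776 0.1534]]
s (418, 335) [[0.5683 0.1998 0.1529]]
s (344, 352) [[0.6756 0.1836 0.2273]]
s (345, 366) [[0.6758 0.1892 0.18  ]]
d (368, 298) [[ 0.5822 -0.1844  0.1594]]
d (368, 313) [[ 0.5834 -0.1836  0.1317]]
d (367, 372) [[ 0.5847 -0.1853  0.0152]]
d (351, 163) [[0.6703 0.1757 0.2225]]
d (351, 185) [[0.6725 0.1814 0.1719]]
d (311, 197) [[0.5884 0.192  0.1512]]
```

View pics/3.png

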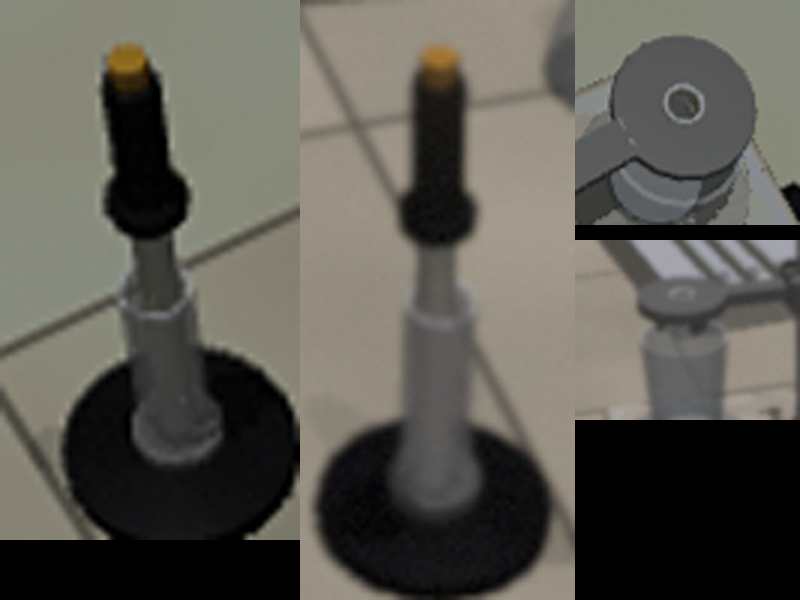

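Crop: scene plug top (271.3,134.2), flange (274.5,159.2), rim (276.2,173.3), bore (401.3,334.3); side plug (368,281), flange (367.6,313), rim (368,331), bore (311,198).

```bash
cat >> h.py <<'E'
def tri(ims,uvs):
    A=[];b=[]
    for im,uv in zip(ims,uvs):
        r=rays(im,uv)[0];T=im['camera_from_world']
        for k in(0,1):
            row=T[k]-r[k]*T[2];A.append(row[:3]);b.append(-row[3])
    x,res,_,_=np.linalg.lstsq(np.array(A),np.array(b),rcond=None);return x,np.sqrt(res)
E
python3 - <<'E'
from h import *
s,d,w=load('scene'),load('side'),load('wrist')
for n,a,b in[('plug',(271.3,134.2),(368,281)),('flange',(274.5,159.2),(367.6,313)),('rim',(276.2,173.3),(368,331)),('bore',(401.3,334.3),(311,198)),('rodtop',(344.5,352),(351.3,163))]:
    print(n,[v.round(4) for v in tri([s,d],[a,b])])
print('bore@.152',atz(s,(401.3,334.3),.152),atz(d,(311,198),.152))
print('rim@.09',atz(s,(276.2,173.3),.09),atz(d,(368,331),.09))
m=(abs(world(s,np.stack(np.meshgrid(np.arange(370,430),np.arange(305,365)),-1).reshape(-1,2))[:,2]-.152)<.004)
g=world(s,np.stack(np.meshgrid(np.arange(375,430),np.arange(305,365)),-1).reshape(-1,2)); g=g[abs(g[:,2]-.1525)<.003]
print('disc',len(g),g.min(0),g.max(0),g.mean(0))
from scipy.spatial.transform import Rotation as R
print(R.from_quat(env.observe()['ee_rot']).as_matrix().round(3))
for P in([.589,-.172,.16],[.59,-.17,.09]): print(proj(w,P))
for uv in [(134,155),(118,188),(253,330),(418,205),(334,160)]: print(world(s,uv).round(3))
E
```

```text
plug [array([ 0.5837, -0.1772,  0.1834]), array([0.0004])]
flange [array([ 0.5859, -0.1747,  0.1244]), array([0.0003])]
rim [array([ 0.5879, -0.1729,  0.088 ]), array([0.0007])]
bore [array([0.5867, 0.1873, 0.1513]), array([0.0009])]
rodtop [array([0.6735, 0.1825, 0.2197]), array([0.0005])]
bore@.152 [[0.58626305 0.18760002 0.152     ]] [[0.58684513 0.18537658 0.152     ]]
rim@.09 [[ 0.58800728 -0.17135125  0.09      ]] [[ 0.58758441 -0.17518093  0.09      ]]
disc 1812 [0.55544114 0.15556306 0.14952736] [0.6322596  0.21901206 0.15546135] [0.58946296 0.1877527  0.15250974]
[[ 0.268 -0.     0.964]
 [-0.964  0.001  0.268]
 [-0.001 -1.     0.   ]]
[[252.38457341  99.32099478]]
[[ -10.03893218 -433.43623914]]
[[ 0.792 -0.423  0.004]]
[[ 0.843 -0.329  0.041]]
[[0.75  0.056 0.077]]
[[0.411 0.008 0.084]]
[[ 0.494 -0.131  0.109]]
```

```bash
python3 -m creep '[[0,0,-0.09,0.043,0.038,0.012,1],[0,0,-0.09,0.043,0.038,0.012,1],[0,0,-0.09,0.043,0.038,0.012,1],[0.02,-0.02,0,0.043,0.038,0.012,1],[0.02,-0.02,0,0.043,0.038,0.012,1]]'; python3 -m creep '[[0,0,0,0.043,0.038,0,1],[0,0,0,0.043,0.038,0,1],[0,0,0,0.043,0.038,0,1],[0,0,0,0.043,0.038,0,1],[0,0,0,0.0,0.0,0,1]]'
```

```text
time_s: 0.78
ee_pos: [0.37, -0.3625, 0.2768]
ee_rot: [-0.48, 0.5, -0.5, 0.52]
wrist_force: [1.5, 0.6, 0.7]
finger_gap: 0.0942
time_s: 1.4
ee_pos: [0.543, -0.2091, 0.2758]
ee_rot: [-0.481, 0.499, -0.498, 0.522]
wrist_force: [-1.0, -0.9, -0.4]
finger_gap: 0.094
```

```bash
python3 -m creep '[[0,0,0,0.037,0.028,0,1],[0,0,0,0,0,0,1],[0,0,0,0,0,0,1]]'; python3 - <<'E'
from h import *
w=snap('wrist','4.png')
for P in([.5837,-.1772,.1834],[.5859,-.1747,.1244]): print(proj(w,P).round(1))
E
```

```text
time_s: 1.78
ee_pos: [0.5767, -0.185, 0.2761]
ee_rot: [-0.48, 0.5, -0.5, 0.519]
wrist_force: [0.1, 0.2, -0.3]
finger_gap: 0.094
[[318.7 240. ]]
[[319.3 223.7]]
```

View pics/4.png

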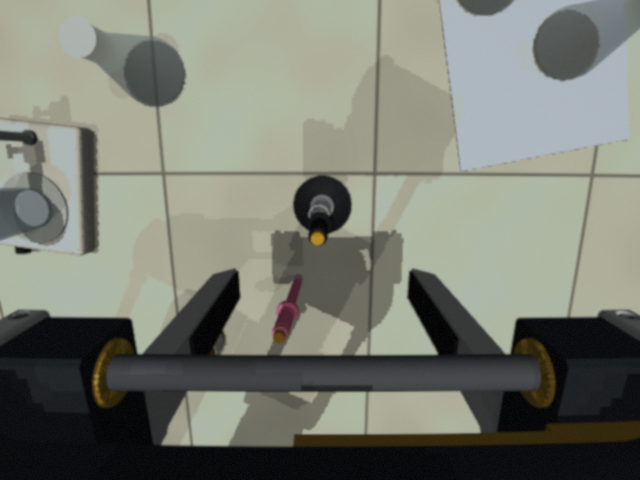

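Plug at (317,238), predicted (318.7,240): agreement within ~1–2 mm. Descending.

```bash
python3 -m creep '[[0,0,0,0.002,0.002,-0.035,1],[0,0,0,0.002,0.002,-0.035,0.5],[0,0,0,0.002,0.002,-0.03,0],[0,0,0,0.002,0.002,-0.02,-0.2],[0,0,0,0.0,0.001,-0.01,-0.2]]'; python3 -m creep '[[0,0,0,0,0,0,-0.4],[0,0,0,0,0,0,-0.4],[0,0,0,0,0,0,-0.4]]';  python3 - <<'E'
from h import *
w=snap('wrist');d=snap('side')
cv2.imwrite('pics/5.png',np.hstack([w['pixels'][150:430,180:460,::-1],cv2.resize(d['pixels'][240:380,300:440,::-1],None,fx=2,fy=2)]))
E
```

```text
time_s: 2.45
ee_pos: [0.5844, -0.1759, 0.1455]
ee_rot: [-0.48, 0.501, -0.499, 0.519]
wrist_force: [1.4, -0.8, 0.3]
finger_gap: 0.0576
time_s: 2.82
ee_pos: [0.5863, -0.1755, 0.1475]
ee_rot: [-0.48, 0.499, -0.5, 0.52]
wrist_force: [0.6, -0.5, -0.0]
finger_gap: 0.029
```

View pics/5.png

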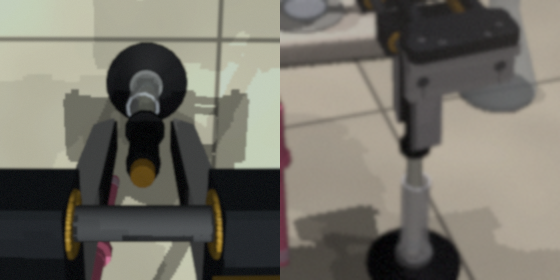

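Head centred between the fingers (plug at ~(143,172) in crop). Closing and lifting gently along the axis.

```bash
python3 -m creep '[[0,0,0,0,0,0,-0.7],[0,0,0,0,0,0,-1],[0,0,0,0,0,0,-1],[0,0,0,0,0,0,-1]]'; python3 -m creep '[[0,0,0,-0.0004,-0.0004,0.01,-1],[0,0,0,-0.0008,-0.0008,0.02,-1],[0,0,0,-0.0012,-0.0012,0.03,-1],[0,0,0,-0.0016,-0.0016,0.04,-1],[0,0,0,0,0,0.04,-1]]';python3 -m creep '[[0,0,0,0,0,0.03,-1],[-0.04,0.04,0,0,0,0,-1],[0,0,0,0,0,0,-1],[0,0,0,0,0,0,-1]]';  python3 - <<'E'
from h import *
w=snap('wrist');d=snap('side');s=snap('scene')
from scipy.spatial.transform import Rotation as R
o=env.observe();M=R.from_quat(o['ee_rot']).as_matrix();print(o['ee_pos'],M.round(3).tolist(),o['wrist_force'])
g=o['ee_pos']-.008*M[:,1]
for n,i in zip('wds',(w,d,s)): print(n,proj(i,[g,g-[0,0,.031],g-[0,0,.136]]).round(1).tolist())
def cr(i,z): 
    u,v=proj(i,g-[0,0,.06])[0].astype(int); u0=min(max(u-50,0),540);v0=min(max(v-75,0),330); print(u0,v0); return cv2.resize(i['pixels'][v0:v0+150,u0:u0+100,::-1],None,fx=4,fy=4,interpolation=cv2.INTER_CUBIC)
cv2.imwrite('pics/6.png',np.hstack([cr(s,4),cr(d,4)]))
E
```

```text
time_s: 3.42
ee_pos: [0.5859, -0.1751, 0.1466]
ee_rot: [-0.48, 0.5, -0.5, 0.52]
wrist_force: [0.3, 1.3, -0.1]
finger_gap: 0.0155
time_s: 4.05
ee_pos: [0.5814, -0.1792, 0.2881]
ee_rot: [-0.48, 0.5, -0.5, 0.52]
wrist_force: [0.7, -0.9, -0.8]
finger_gap: 0.0154
time_s: 4.55
ee_pos: [0.5814, -0.1789, 0.316]
ee_rot: [0.5, -0.5, 0.499, -0.5]
wrist_force: [0.3, -0.4, -0.6]
finger_gap: 0.0153
[ 0.58139869 -0.17922354  0.31602582] [[0.0, -0.001, 1.0], [-1.0, 0.001, 0.0], [-0.001, -1.0, -0.001]] [ 0.39419579  0.29079102 -0.59874449]
w [[325.2, 299.4], [324.9, 276.9], [324.4, 233.3]]
d [[369.7, 188.5], [369.0, 211.1], [366.8, 279.3]]
s [[260.5, 60.4], [263.4, 78.8], [271.5, 130.9]]
215 19
318 156
```

View pics/6.png

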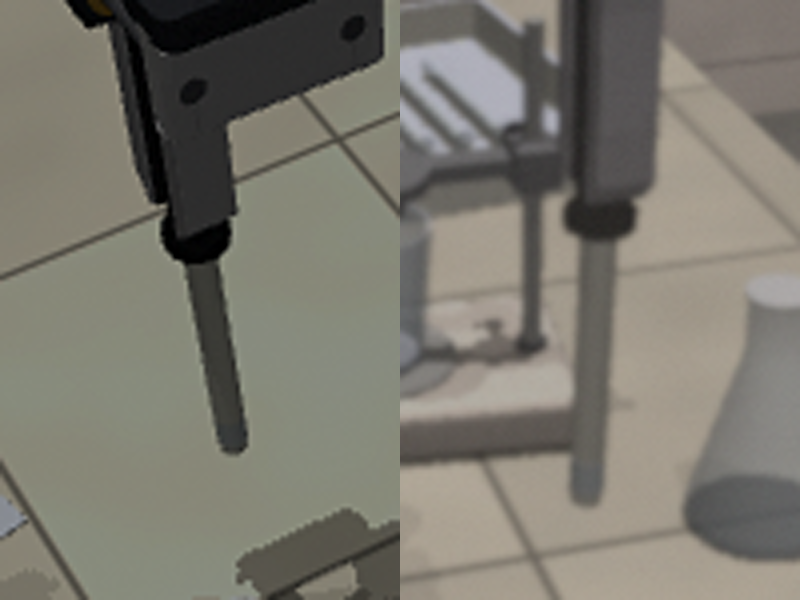

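Held; tip at scene (273.5,130.2), side (364.3,281); flange scene (264,79), side (368,211). Slight residual tilt. Computing.

```bash
python3 - <<'E'
from h import *
s,d,w=load('scene'),load('side'),load('wrist')
t=tri([s,d],[(273.5,130.4),(364.3,281)])
f=tri([s,d],[(264.3,79),(368,211.5)])
f2=tri([s,d],[(265.7,85.25),(367.5,217.25)])
print(t,f,f2,proj(w,[t[0],f[0]]))
for a in(f,f2):
  u=a[0]-t[0];print(np.linalg.norm(u),(u/u[2]).round(3))
for uv in [(100*0+215+209/4,19+300/4),(215+221/4,19+370/4)]: print(world(s,uv).round(4))
for uv in [(318+195/4,156+300/4),(318+189/4,156+420/4)]: print(world(d,uv).round(4))
im=w['pixels'][160:340,250:400,::-1];cv2.imwrite('pics/7.png',cv2.resize(im,None,fx=4,fy=3.3,interpolation=cv2.INTER_CUBIC))
E
```

```text
(array([ 0.57764872, -0.17983649,  0.18631563]), array([6.84983167e-05])) (array([ 0.58019076, -0.17891699,  0.29242858]), array([1.44249463e-05])) (array([ 0.58048114, -0.17670504,  0.28313749]), array([8.93338587e-05])) [[325.05101066 236.9427239 ]
 [324.40314484 278.42405477]]
0.10614737100093066 [0.024 0.009 1.   ]
0.09691388315435548 [0.029 0.032 1.   ]
[[ 0.5803 -0.1761  0.2674]]
[[ 0.5807 -0.1737  0.235 ]]
[[ 0.5772 -0.1845  0.2676]]
[[ 0.5762 -0.1852  0.2225]]
```

View pics/7.png

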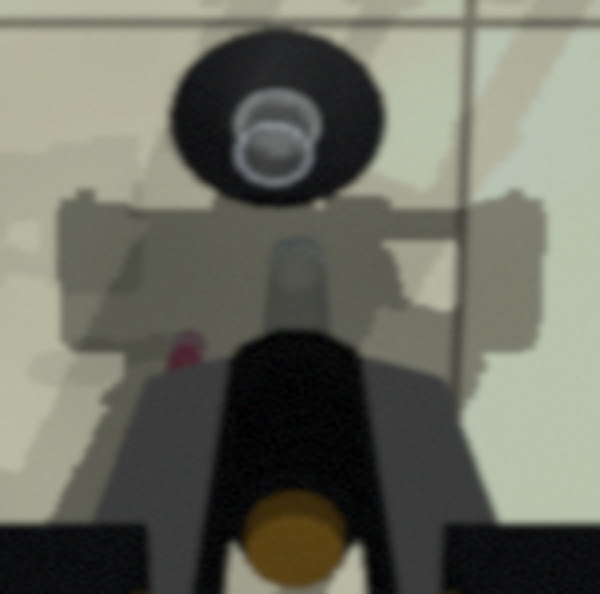

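```bash
python3 -m creep '[[0,-0.026,0,0,0.03,0,-1],[0,0,0,0.002,0.055,0,-1],[0,0,0,0.002,0.055,0,-1],[0,0,0,0.002,0.055,0,-1],[0,0,0,0,0.055,0,-1]]';python3 -m creep '[[0,0,0,0,0.055,0,-1],[0,0,0,0,0.04,0,-1],[0,0,0,0,0.0215,0,-1],[0,0,0,0,0,0,-1],[0,0,0,0,0,-0.015,-1]]';python3 -m creep '[[0,0,0,0,0,0,-1],[0,0,0,0,0,0,-1],[0,0,0,0,0,0,-1]]';  python3 - <<'E'
from h import *
w=snap('wrist');d=snap('side');s=snap('scene')
from scipy.spatial.transform import Rotation as R
o=env.observe();M=R.from_quat(o['ee_rot']).as_matrix();print(o['ee_pos'],M.round(3).tolist(),o['wrist_force'])
g=o['ee_pos']
for n,i in zip('wds',(w,d,s)): print(n,proj(i,[[g[0],g[1],g[2]+.008-.136],[.587,.1873,.152]]).round(1).tolist())
def cr(i,du,dv): 
    u,v=proj(i,[.587,.1873,.17])[0].astype(int); u0=u-du;v0=v-dv; print(u0,v0); return cv2.resize(i['pixels'][v0:v0+100,u0:u0+66,::-1],None,fx=4,fy=6,interpolation=cv2.INTER_CUBIC)
cv2.imwrite('pics/8.png',np.hstack([cr(s,33,50),cr(d,33,70),cr(w,33,50)]))
E
```

```text
time_s: 5.32
ee_pos: [0.5876, 0.0723, 0.3163]
ee_rot: [-0.493, 0.493, -0.506, 0.506]
wrist_force: [0.5, 0.5, -0.9]
finger_gap: 0.0153
time_s: 5.95
ee_pos: [0.5887, 0.186, 0.3021]
ee_rot: [0.493, -0.493, 0.507, -0.507]
wrist_force: [0.4, 0.0, -1.9]
finger_gap: 0.0154
time_s: 6.32
ee_pos: [0.5881, 0.1868, 0.3018]
ee_rot: [0.493, -0.493, 0.507, -0.507]
wrist_force: [0.4, -0.4, -1.1]
finger_gap: 0.0153
[0.58797069 0.1872342  0.30180773] [[0.0, 0.027, 1.0], [-1.0, -0.0, 0.0], [0.0, -1.0, 0.027]] [ 0.44555068  0.48505987 -0.36916085]
w [[323.4, 237.2], [323.3, 233.0]]
d [[311.0, 187.9], [310.9, 197.6]]
s [[402.5, 329.8], [400.7, 334.4]]
369 280
277 119
290 187
```

View pics/8.png

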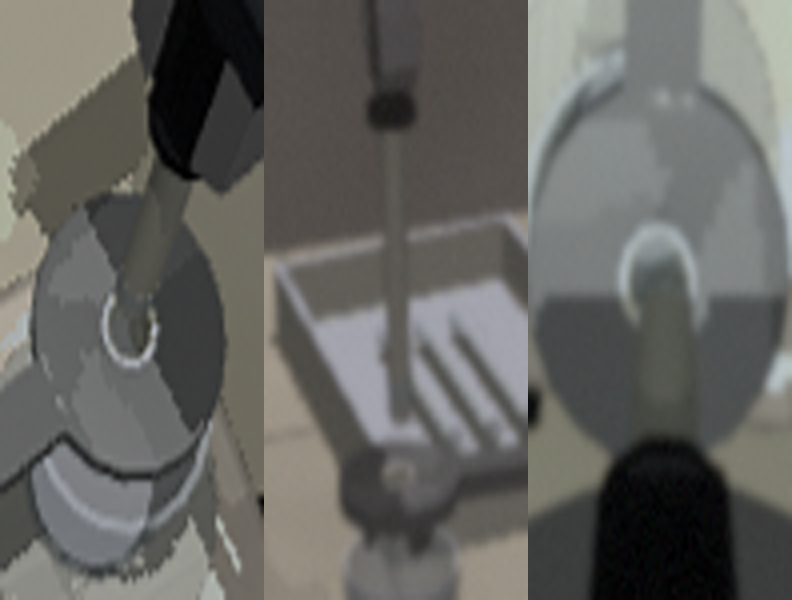

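Tip appears nearly over the bore in all three views (scene bore (401.5,334.7), side (310.8,197.8), wrist (322.5,234)). Lowering to ~6 mm above for a finer check.

```bash
python3 -m creep '[[0,0,0,0,0,-0.008,-1],[0,0,0,0,0,-0.008,-1],[0,0,0,0,0,0,-1],[0,0,0,0,0,0,-1]]';  python3 - <<'E'
from h import *
w=snap('wrist');d=snap('side');s=snap('scene')
g=env.observe()['ee_pos'];print(g)
for n,i in zip('wds',(w,d,s)): print(n,proj(i,[[g[0],g[1],g[2]+.008-.136],[.587,.1873,.152]]).round(1).tolist())
def cr(i,h): 
    u,v=proj(i,[.587,.1873,.155])[0].astype(int); u0=u-16;v0=v-h//2; print(u0,v0); return cv2.resize(i['pixels'][v0:v0+h,u0:u0+33,::-1],None,fx=8,fy=8,interpolation=cv2.INTER_CUBIC)
cv2.imwrite('pics/9.png',np.hstack([cr(s,60),cr(d,60),cr(w,60)]))
E
```

```text
time_s: 6.98
ee_pos: [0.5878, 0.1874, 0.2854]
ee_rot: [-0.494, 0.493, -0.506, 0.507]
wrist_force: [0.4, -0.6, 0.2]
finger_gap: 0.0152
[0.58797402 0.18746343 0.28576964]
w [[323.9, 236.9], [324.1, 236.5]]
d [[311.2, 195.0], [310.9, 197.6]]
s [[400.8, 333.6], [400.7, 334.4]]
385 303
294 166
308 207
```

View pics/9.png

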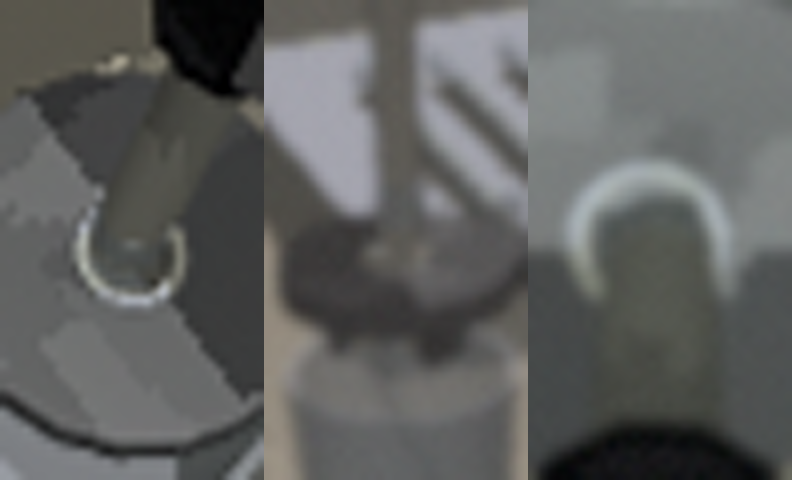

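Tip is within ~0.7 mm of the bore centre (wrist ring centre crop (652,245), shaft end ~(657,255)). Small correction, then feed in watching forces.

```bash
python3 -m creep '[[0,0,0,0.0004,0.0004,-0.003,-1],[0,0,0,0,0,-0.003,-1],[0,0,0,0,0,-0.002,-1],[0,0,0,0,0,0,-1]]'; python3 -m creep '[[0,0,0,0,0,-0.002,-1],[0,0,0,0,0,-0.002,-1],[0,0,0,0,0,0,-1]]'; python3 -c "
from h import *
o=env.observe();print(o['ee_pos'],o['wrist_force'],o['wrist_torque'])"
```

```text
time_s: 7.62
ee_pos: [0.5878, 0.1879, 0.277]
ee_rot: [-0.494, 0.494, -0.506, 0.506]
wrist_force: [-0.9, 0.1, 0.3]
finger_gap: 0.0157
time_s: 8.0
ee_pos: [0.588, 0.1879, 0.2731]
ee_rot: [-0.494, 0.493, -0.506, 0.506]
wrist_force: [-1.2, 0.7, -1.3]
finger_gap: 0.0156
[0.58796621 0.18785839 0.27310321] [-1.20953414  0.65449401 -1.28997264] [ 0.11674748  0.30366062 -0.00345471]
```

```bash
R='from h import *
o=env.observe();print(o["ee_pos"],o["wrist_force"].round(2),o["wrist_torque"].round(3))'; echo "$R">r.py; python3 -m creep '[[0,0,0,-0.0005,0,0,-1],[0,0,0,0,0,0,-1]]';python3 r.py;  python3 -m creep '[[0,0,0,-0.0005,0,0,-1],[0,0,0,0,0,0,-1]]';python3 r.py; python3 -m creep '[[0,0,0,0,0,-0.002,-1],[0,0,0,0,0,-0.002,-1],[0,0,0,0,0,0,-1]]';python3 r.py
```

```text
time_s: 8.25
ee_pos: [0.5877, 0.1878, 0.2735]
ee_rot: [-0.494, 0.493, -0.506, 0.507]
wrist_force: [-1.3, 0.0, -0.6]
finger_gap: 0.0155
[0.58773351 0.18782    0.27346956] [-1.26  0.01 -0.57] [ 0.139  0.251 -0.018]
time_s: 8.5
ee_pos: [0.5874, 0.1878, 0.2736]
ee_rot: [-0.494, 0.493, -0.506, 0.507]
wrist_force: [-0.2, -0.4, -1.3]
finger_gap: 0.0153
[0.58739251 0.18778691 0.27363492] [-0.18 -0.44 -1.27] [ 0.146  0.109 -0.001]
time_s: 8.88
ee_pos: [0.5872, 0.1878, 0.2692]
ee_rot: [-0.494, 0.493, -0.506, 0.507]
wrist_force: [-1.0, 0.3, -0.4]
finger_gap: 0.0159
[0.58721786 0.18778932 0.26922694] [-1.    0.32 -0.41] [0.098 0.043 0.011]
```

```bash
python3 -m creep '[[0,0,0,0,0.0002,-0.003,-1],[0,0,0,0,0,-0.003,-1],[0,0,0,0,0,0,-1]]';python3 r.py|tail -1;  python3 -m creep '[[0,0,0,0,0,-0.003,-1],[0,0,0,0,0,-0.003,-1],[0,0,0,0,0,0,-1]]';python3 r.py|tail -1; python3 -m creep '[[0,0,0,0,0,-0.003,-1],[0,0,0,0,0,-0.003,-1],[0,0,0,0,0,0,-1]]';python3 r.py
```

```text
time_s: 9.25
ee_pos: [0.587, 0.1881, 0.2631]
ee_rot: [-0.494, 0.493, -0.506, 0.507]
wrist_force: [-0.9, 0.8, -0.5]
finger_gap: 0.0155
[0.58695256 0.18814042 0.2631187 ] [-0.94  0.8  -0.53] [0.317 0.182 0.053]
time_s: 9.62
ee_pos: [0.5871, 0.1881, 0.2571]
ee_rot: [-0.494, 0.493, -0.506, 0.507]
wrist_force: [-1.2, 0.9, -0.5]
finger_gap: 0.0152
[0.58707571 0.18808599 0.25711056] [-1.17  0.88 -0.46] [0.296 0.223 0.006]
time_s: 10.0
ee_pos: [0.5871, 0.188, 0.251]
ee_rot: [-0.494, 0.493, -0.506, 0.506]
wrist_force: [-1.2, 0.8, -2.1]
finger_gap: 0.0156
[0.58709004 0.18804955 0.25104738] [-1.21  0.8  -2.14] [ 0.358  0.224 -0.043]
```

```bash
python3 - <<'E'
from h import *
w=snap('wrist');d=snap('side');s=snap('scene')
g=env.observe()['ee_pos']
for n,i in zip('wds',(w,d,s)): print(n,proj(i,[[g[0],g[1],g[2]+.008-.031],[g[0],g[1],g[2]+.008-.136],[.587,.1875,.152]]).round(1).tolist())
def cr(i): 
    u,v=proj(i,[.587,.1873,.165])[0].astype(int); u0=u-22;v0=v-50; print(u0,v0); return cv2.resize(i['pixels'][v0:v0+100,u0:u0+44,::-1],None,fx=6,fy=6,interpolation=cv2.INTER_CUBIC)
cv2.imwrite('pics/10.png',np.hstack([cr(s),cr(d),cr(w)]))
E
```

```text
w [[324.4, 277.8], [323.9, 237.0], [324.7, 245.3]]
d [[309.5, 162.7], [311.3, 210.0], [310.8, 197.6]]
s [[410.3, 316.1], [398.0, 341.0], [400.8, 334.5]]
380 281
288 141
303 199
```

View pics/10.png

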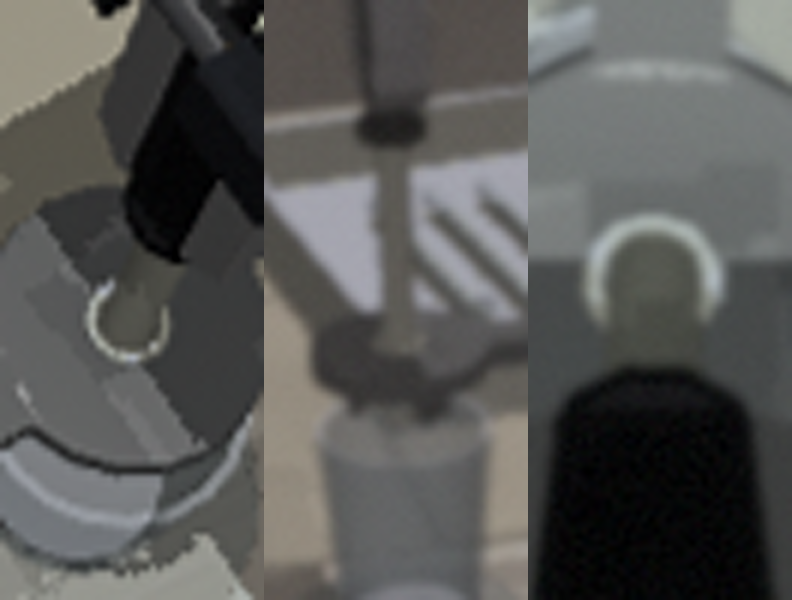

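Shaft is inside the bore, flange in side view at (309,162) as predicted, so no slip. Nudging to centre and continuing.

```bash
python3 -m creep '[[0,0,0,-0.0003,0.0004,0,-1],[0,0,0,0,0,0,-1]]';python3 r.py|tail -1;  python3 -m creep '[[0,0,0,0,0,-0.004,-1],[0,0,0,0,0,-0.004,-1],[0,0,0,0,0,0,-1]]';python3 r.py|tail -1; python3 -m creep '[[0,0,0,0,0,-0.004,-1],[0,0,0,0,0,-0.004,-1],[0,0,0,0,0,0,-1]]';python3 r.py
```

```text
time_s: 10.4
ee_pos: [0.5869, 0.1883, 0.2513]
ee_rot: [-0.494, 0.493, -0.506, 0.506]
wrist_force: [-0.7, 1.3, -2.3]
finger_gap: 0.0155
[0.58691388 0.18825402 0.25126668] [-0.68  1.3  -2.3 ] [ 0.24   0.184 -0.036]
time_s: 10.78
ee_pos: [0.5869, 0.1884, 0.2432]
ee_rot: [-0.494, 0.493, -0.506, 0.507]
wrist_force: [-0.8, 0.2, -0.6]
finger_gap: 0.0153
[0.58689643 0.18836309 0.24318521] [-0.82  0.25 -0.65] [ 0.137  0.26  -0.018]
time_s: 11.15
ee_pos: [0.5869, 0.1884, 0.235]
ee_rot: [-0.494, 0.493, -0.506, 0.507]
wrist_force: [-0.3, 0.7, -0.6]
finger_gap: 0.0153
[0.58690866 0.18836611 0.23501641] [-0.26  0.68 -0.55] [0.126 0.179 0.065]
```

```bash
python3 -m creep '[[0,0,0,-0.0002,0.0001,-0.004,-1],[0,0,0,0,0,-0.004,-1],[0,0,0,0,0,-0.004,-1],[0,0,0,0,0,-0.004,-1]]';python3 r.py|tail -1;  python3 -m creep '[[0,0,0,0,0,-0.004,-1],[0,0,0,0,0,-0.004,-1],[0,0,0,0,0,-0.004,-1],[0,0,0,0,0,-0.004,-1]]';python3 r.py|tail -1; python3 -m creep '[[0,0,0,0,0,-0.004,-1],[0,0,0,0,0,-0.004,-1],[0,0,0,0,0,-0.004,-1],[0,0,0,0,0,0,-1]]';python3 r.py
```

```text
time_s: 11.65
ee_pos: [0.5869, 0.1885, 0.2193]
ee_rot: [-0.494, 0.493, -0.506, 0.507]
wrist_force: [-0.9, 0.7, 1.2]
finger_gap: 0.016
[0.58687295 0.18848499 0.21928116] [-0.88  0.7   1.21] [-0.029  0.11   0.007]
time_s: 12.15
ee_pos: [0.5869, 0.1885, 0.2033]
ee_rot: [-0.494, 0.493, -0.506, 0.507]
wrist_force: [0.3, 0.4, 2.0]
finger_gap: 0.0153
[0.58687023 0.18850835 0.20328802] [0.29 0.37 1.96] [-0.002 -0.015  0.001]
time_s: 12.65
ee_pos: [0.5867, 0.1884, 0.1909]
ee_rot: [-0.494, 0.493, -0.506, 0.506]
wrist_force: [0.7, 0.3, -0.2]
finger_gap: 0.0156
[0.58668848 0.18842312 0.19086353] [ 0.71  0.29 -0.21] [-0.    -0.132 -0.048]
```

```bash
python3 -m creep '[[0,0,0,0,0,-0.004,-1],[0,0,0,0,0,-0.004,-1],[0,0,0,0,0,-0.003,-1]]';python3 r.py|tail -1;  python3 -m creep '[[0,0,0,0,0,-0.001,-1],[0,0,0,0,0,-0.001,-1]]';python3 r.py|tail -1; python3 -m creep '[[0,0,0,0,0,-0.001,-1]]';python3 -m creep '[[0,0,0,0,0,-0.0005,-1]]'
```

```text
time_s: 13.02
ee_pos: [0.5868, 0.1884, 0.1803]
ee_rot: [-0.494, 0.493, -0.506, 0.507]
wrist_force: [-0.5, 0.1, 1.5]
finger_gap: 0.0152
[0.58679617 0.18844089 0.18030913] [-0.53  0.1   1.49] [-0.103 -0.104 -0.057]
time_s: 13.28
ee_pos: [0.5868, 0.1884, 0.1785]
ee_rot: [-0.494, 0.493, -0.506, 0.507]
wrist_force: [0.5, -0.2, 1.2]
finger_gap: 0.0154
[0.58680189 0.1884287  0.1785076 ] [ 0.46 -0.24  1.18] [-0.116 -0.111 -0.083]
time_s: 13.4
ee_pos: [0.5868, 0.1884, 0.1776]
ee_rot: [-0.494, 0.493, -0.506, 0.507]
wrist_force: [0.2, -0.5, 1.3]
finger_gap: 0.0153
time_s: 13.52
ee_pos: [0.5868, 0.1884, 0.177]
ee_rot: [-0.494, 0.493, -0.506, 0.507]
wrist_force: [0.2, -0.6, 2.0]
finger_gap: 0.015
```

```bash
for i in 1 2 3; do python3 -m creep '[[0,0,0,0,0,-0.0007,-1]]'|egrep 'pos|force'; done
```

```text
ee_pos: [0.5868, 0.1885, 0.1763]
wrist_force: [0.0, -0.8, 1.5]
ee_pos: [0.5868, 0.1885, 0.1758]
wrist_force: [0.8, -0.5, 3.4]
ee_pos: [0.5868, 0.1885, 0.1755]
wrist_force: [-0.9, -1.1, 6.1]
```

```bash
for i in 1 2; do python3 -m creep '[[0,0,0,0,0,-0.0004,-1]]'|egrep 'pos|force'; done; python3 -m creep '[[0,0,0,0,0,0,-1],[0,0,0,0,0,0,-1]]';python3 r.py; python3 - <<'E'
from h import *
w=snap('wrist');d=snap('side');s=snap('scene')
g=env.observe()['ee_pos']
def cr(i): 
    u,v=proj(i,[.587,.1873,.165])[0].astype(int); u0=u-22;v0=v-45; print(u0,v0); return cv2.resize(i['pixels'][v0:v0+90,u0:u0+44,::-1],None,fx=6,fy=6,interpolation=cv2.INTER_CUBIC)
cv2.imwrite('pics/11.png',np.hstack([cr(s),cr(d),cr(w)]))
E
```

```text
ee_pos: [0.5868, 0.1885, 0.1754]
wrist_force: [-0.5, -1.0, 7.0]
ee_pos: [0.5868, 0.1885, 0.1753]
wrist_force: [-1.3, -1.6, 7.4]
time_s: 14.4
ee_pos: [0.5868, 0.1885, 0.1753]
ee_rot: [-0.493, 0.493, -0.507, 0.507]
wrist_force: [-0.7, -2.1, 5.9]
finger_gap: 0.0154
[0.58683005 0.18846419 0.17532122] [-0.66 -2.05  5.88] [-0.227  0.206 -0.001]
380 286
288 146
304 240
```

View pics/11.png

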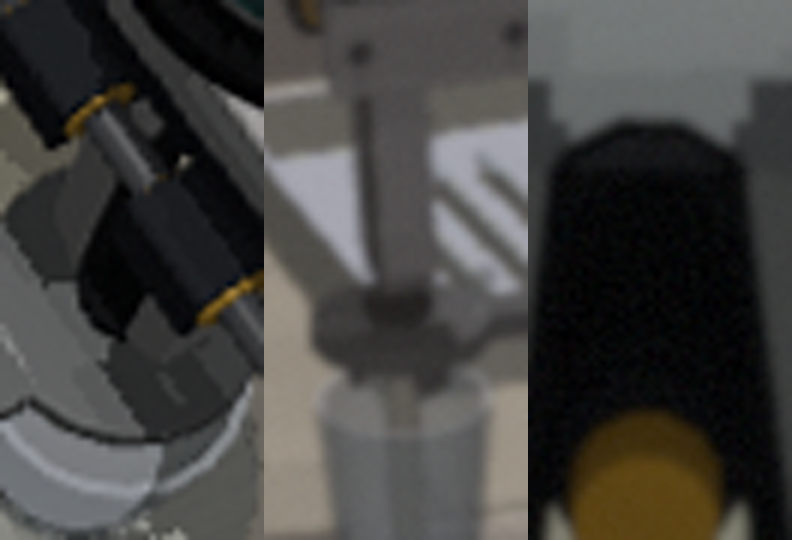

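Flange is down on the collar (side crop ~(400,305)), force jumped to ~6–7 N with z stopped at 0.1753. Release and retreat straight up.

```bash
python3 -m creep '[[0,0,0,0,0,0,-0.6],[0,0,0,0,0,0,-0.4],[0,0,0,0,0,0,-0.2],[0,0,0,0,0,0,-0.1],[0,0,0,0,0,0,-0.1]]'; python3 -m creep '[[0,0,0,0,0,0.01,-0.1],[0,0,0,0,0,0.02,-0.1],[0,0,0,0,0,0.03,-0.1],[0,0,0,0,0,0.05,0],[0,0,0,0,0,0.05,0]]';python3 -m creep '[[0,0,0,-0.03,-0.04,0.03,0],[0,0,0,-0.03,-0.05,0,0],[0,0,0,-0.03,-0.05,0,0],[0,0,0,0,0,0,0]]'; python3 - <<'E'
from h import *
w=snap('wrist');d=snap('side');s=snap('scene')
B=np.array([.5865,.1875,.152])
for n,i in zip('ds',(d,s)): print(n,proj(i,[B,B+[0,0,.007],B+[0,0,.053],B+[0,0,.060]]).round(1).tolist())
def cr(i): 
    u,v=proj(i,[.587,.1873,.165])[0].astype(int); u0=u-33;v0=v-50; print(u0,v0); return cv2.resize(i['pixels'][v0:v0+100,u0:u0+66,::-1],None,fx=6,fy=6,interpolation=cv2.INTER_CUBIC)
cv2.imwrite('pics/12.png',np.hstack([cr(s),cr(d)]))
g=world(s,np.stack(np.meshgrid(np.arange(380,425),np.arange(285,345)),-1).reshape(-1,2));print(g[g[:,2]>.19].mean(0),g[:,2].max())
a,b=world(s,(253,340)),world(s,(415,205));print(a,b,env.observe()['wrist_force'])
E
```

```text
time_s: 15.18
ee_pos: [0.5866, 0.1885, 0.1739]
ee_rot: [-0.494, 0.493, -0.506, 0.507]
wrist_force: [-0.5, -0.7, -0.0]
finger_gap: 0.0421
time_s: 15.8
ee_pos: [0.5865, 0.1885, 0.3363]
ee_rot: [-0.493, 0.493, -0.506, 0.507]
wrist_force: [0.4, 0.1, 0.7]
finger_gap: 0.047
time_s: 16.3
ee_pos: [0.495, 0.0461, 0.3659]
ee_rot: [0.492, -0.494, 0.508, -0.506]
wrist_force: [0.8, 0.6, -0.7]
finger_gap: 0.0464
d [[310.6, 197.6], [310.5, 194.5], [309.7, 173.7], [309.6, 170.4]]
s [[401.1, 334.3], [401.9, 332.8], [407.4, 321.7], [408.3, 319.8]]
369 281
277 141
[0.59886352 0.19435661 0.23737806] 0.7402795279056623
[[0.75647988 0.06216954 0.0542537 ]] [[0.41322524 0.0034185  0.07953661]] [-0.77513949 -0.37714118 -0.77488071]
```

View pics/12.png

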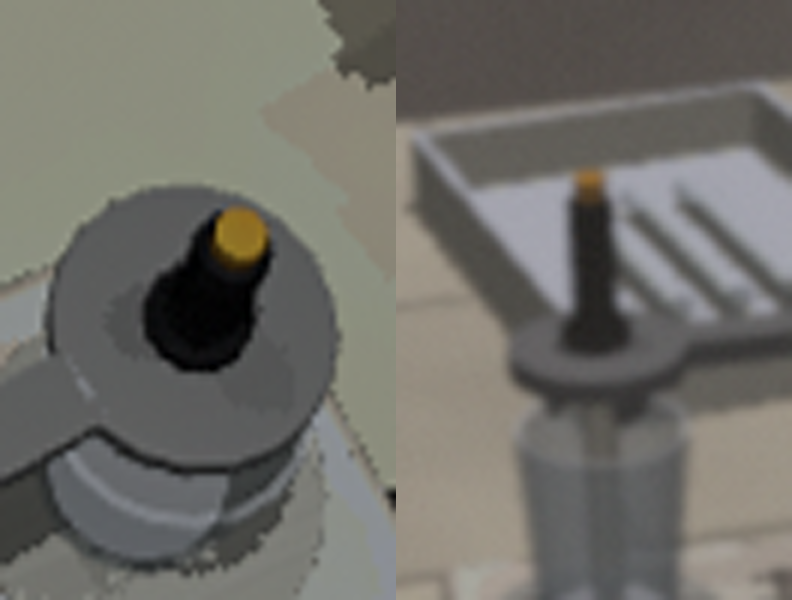

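Plug is at scene (409,319.8) and side (309,170.7), against (408.3,319.8) and (309.6,170.4) predicted for a seated upright electrode. Handing in.

```bash
python3 -c "
from plant import env
print(env.hand_in())"
```

```text
the job is handed in; nothing more can be done
None
```

The electrode is out of the storage tube and hanging in the stand's collar, released. I handed the job in with the gripper clear, at about 16.5 s on the robot's clock.

**Insertion:** I fed the shaft down through the jaws at about 2 N or less. I stopped when the upward force rose to about 7 N, with the tool 0.3 mm above the nominal seated height. The sideways force stayed at about 2 N or below.

**Last checks:** After release, the brass plug was within about 1 pixel of where a seated, upright electrode would put it, in both the scene and side views. The flange looks flat on the collar. Single readings at the jar and flask still landed on them. The beaker was checked only by eye, still under the collar.

**Disagreements:**
- The jaws' 2 to 8 N push-through force hardly showed in the wrist readings, at most about 2 N, and I noticed no slip in the fingers.
- A crude last depth check (mean of points above 0.19 m) was spoiled by other points in the window, so I did not use it.

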